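Put the felt markers into the slim pen holder at the ringing desk

ROBOT

A 6-joint arm with a two-finger parallel gripper is mounted at the origin on the work surface. World frame = base frame: x ahead of the robot, y to its left, z up, the work surface at z = 0. Lengths are in m, angles in rad, forces in N, time in s.
With the tool pointing down it reaches from about 0.275 to 0.825 m from the base axis. Payload 4.9 kg.
Tool frame: the origin (TCP) lies midway between the tips of the shut fingers; the grasp point (between the pads) lies 19 mm behind it (bot.grip_depth is the distance from the TCP to the grasp point, in m); y points along the fingers, x is the direction in which the jaws open and shut, and the axes are right-handed (so a half turn about y gives the same grasp; the last joint's range is limited). The gripper opens to 85 mm and grips with 20 to 120 N. Pads are 22 mm wide; open, the fingers measure 114 mm over their backs; the gripper's body (76 mm by 85 mm) begins 54 mm behind the grasp point. The pads swing forward as they close: fully open they stand 13 mm farther back than shut.
Start: joints at [-1.385, 0.326, -0.193, 1.052, 0, 1.437], TCP at [0.173, -0.522, 0.231] pointing down, gripper open.
Joint ranges: [-2.65, 2.65], [-0.97, 1.79], [-1.3, 1.35], [-1.93, 2.1], [-1.47, 1.37], [-3.14, 3.14]. Speed limits (rad/s): [2.57, 2.57, 3.14, 3.14, 3.14, 3.14].

INTERFACE

Orientations are given as a unit quaternion [w, x, y, z].
In Python, from cell import bot gives the robot as it stands. Calls block until the motion is done:
- bot.move_pose(position, orientation): joint-space move of the TCP to a pose.
- bot.move_linear(position, speed=0.15, rotation=None, until_force=None): straight line of the TCP; rotation=None keeps the orientation; speed is the mean speed in m/s. With until_force (N) it stops when the force on the tool has changed by that much, and returns True; else False.
- bot.goto_joints(angles): joint-space move.
- bot.set_gripper(opening, grasp_force=None): opening from 0.0 (shut) to 1.0 (fully open); grasp_force is the grip in N (None keeps the last); returns when the fingers have stopped.
- bot.wait(seconds).
- bot.solve_ik(position, orientation): joint angles nearest the present ones, or None.
- bot.camera(name): name is "scene" or "top" or "wrist"; returns the picture (384x512x3 uint8, red, green, blue); there is no depth.
- bot.calibration(name): a dict with "mtx" (3x3 intrinsics, pixels), "extrinsics" (4x4, takes a point from world to camera coordinates); the wrist camera has in their place "hand_eye" (4x4, takes a point from camera to tool coordinates, whose origin is the TCP and whose axes are the tool frame's). Camera axes: x right, y down, z forward; pixel columns grow to the right and rows downward; lengths in m; the calibration is good to about 2 mm. A picture is of the moment at which its call begins: read the wrist's pose just before it. calibration takes no time and is no camera call.
A pose or a line that the arm cannot do raises bot.PlanningError and nothing moves.
- bot.close_job(): hands the job in, once; it reports no verdict.
Trained networks look in the newest picture that a camera, given by its name, has taken for a name from the list of things; names that differ only in an ending like _2 or _b are one class to them, and where a whole thing is asked for, a point or a joint stands for the part that bears it (a point fixed in the world has none). Each returns a list of dicts, best first, with "confidence" (0 to 1); they miss things now and then, are a little off and sometimes report something else, mostly with a low value. They report only what shows in the picture. A call takes as long as a camera call. They do not tell look-alikes from the thing itself.
- bot.search_frame(camera, thing): "bbox" ([left, top, width, height] in pixels, round what is visible of it).
Readings, each from a call of its own:
- bot.read_clock(): time.
- bot.read_joint_positions(): joint angles.
- bot.read_joint_vel(): joint speeds.
- bot.read_joint_efforts(): joint torques, N m.
- bot.read_position(): TCP position.
- bot.read_tool_rot(): TCP orientation.
- bot.read_ft_force(): force on the tool from outside, world axes, zero at the start.
- bot.read_moment(): the same for the moment, N m.
- bot.read_gripper_width(): opening from 0.0 (shut) to 1.0 (fully open).
Only numpy, scipy, OpenCV 4.12 (cv2) and the standard library are available. Lean on these libraries where they do the work, as an engineer would, in place of code of your own. Each camera call takes 0.05 s, during which the arm holds its last target.

TASK

On the ringing desk, get the two fat felt markers out of the channels of the wooden pen rack and standing end-down in the sliding holder at the rack's open end, one marker in each of its two pockets: slide the holder along until a pocket lies in line with a marker's channel, and a marker pushed off the end of its channel will tip over the ramp and drop in. Let no marker fall on the desk; the steel wing rule stays lying in its channel, and the tin, the jar and the pliers stay where they are.

Things in the scene. Friction and masses are not known exactly. Their poses are not given: they have to be found in the camera images.
- rack: Fixed oak pen rack, 180 mm long (x), 150 wide (y). Origin on the desk under its middle; x runs along the channels to their open end, away from the robot; y left, z up. Three channels 26 mm wide at y = 46, 0, -46 mm; channel floor 158 mm above the desk, lips between them 8 mm higher, from x = -90 to 72 mm, no end walls; then a steep ramp (65 degrees) falls to x = 92, 115 mm high.
- channel_left (a point): Middle of the far end of the left channel, where the ramp begins (rack x = 72, y = 46 mm), on the channel floor; axes as the rack.
- channel_middle (a point): The same point of the middle channel (rack y = 0).
- channel_right (a point): The same point of the right channel (rack y = -46 mm).
- holder (a joint): Position (m) of the grey two-pocket holder that slides along the rack's y just beyond the channels' open ends: 0 centred on the rack, positive to the left, stops at -0.045 and 0.045. About 2 N moves it; it stays where it is left. Given the stops, the left pocket reaches channels at y = -10 to 80 mm, the right pocket -80 to 10 mm.
- pocket_left (a point): Centre of the inner floor of the holder's left pocket, 20 mm above the desk, at rack x = 114, y = joint + 35 mm; axes as the rack. Inside 34 mm wide (y). Upright near wall, inner face at rack x = 98, top 115 mm above the desk (just below the ramp's foot). Far wall slopes: pocket 36 mm long (x) at the floor, 70 at the mouth, its top 130 mm above the desk. Walls 4 mm.
- pocket_right (a point): The same point of the right pocket, 70 mm to the right (rack -y) of the left one.
- grip_post (a point): Centre of the top of the holder's square steel grip post, 16 by 16 mm, sides parallel to the rack, midway between the pockets at rack x = 124 mm; top 175 mm above the desk, its upper 45 mm stand clear of the pockets. Pinch or push the post, or push the holder's side, to slide it.
- marker_a: Fat felt marker, a cylinder 120 mm long, 22 mm in diameter, white barrel and 46 mm black cap, about 35 g. Origin at the middle of its length on its centre line; x runs along it towards the cap. It starts lying in one of the three channels, cap end towards the holder. The two markers are alike: either may go in either pocket.
- marker_b: Fat felt marker, a cylinder 120 mm long, 22 mm in diameter, white barrel and 46 mm black cap, about 35 g. Origin at the middle of its length on its centre line; x runs along it towards the cap. It starts lying in one of the three channels, cap end towards the holder. The two markers are alike: either may go in either pocket.
- wing_rule: Flat steel wing rule, 120 by 22 by 6 mm, with an upright stop 10 mm thick and 24 mm high over all at its robot-side (-x) end; lies in the remaining channel. Origin at the centre of its underside, x along its length. Leave it lying there.
- tall_tin: Upright tin, 76 mm diameter, 190 mm high, on the desk beside the rack; origin at the centre of its base. Bystander.
- jar: Upright amber glass jar, 72 mm diameter, 110 mm high, on the desk beside the rack; origin at the centre of its base. Bystander.
- pliers: Ringing pliers with red handles, 155 mm long, 65 mm wide, 14 mm high, lying on the desk between the robot and the rack; origin under the joint, x along the length to the jaws. Bystander.
There are look-alikes about, which are no part of the job. What is shaped like the marker_b but green or pink is not meant.

How it is judged:
By the outcome, as a careful person would: the job done as asked, in the order asked, and still so for the second after the job is handed in, with the robot touching nothing.
It also fails if it takes over 61 s, if anything falls off the work surface, if the arm or the gripper's body presses on something with over 40 N, if the wrist force passes 120 N, or if a joint passes its speed limit or range.

## Working session

There is one attempt and no reset: what is moved stays moved. The work goes in short steps, each a Python script; the robot and the scene stay as the last script left them, time stands still between calls to the robot, and variables do not carry over. Pictures are saved under pics/ and viewed, and the job is handed in when it is done.

```bash
ls; mkdir -p pics; python3 - <<'E'
from cell import bot
import cv2
for n in("scene","top","wrist"):
    im=bot.camera(n); cv2.imwrite(f"pics/{n}0.png",im[:,:,::-1])
    for t in("marker_a","rack","holder","wing_rule","grip_post","tall_tin","jar","pliers"):
        try: print(n,t,[(d["bbox"],round(d["confidence"],2)) for d in bot.search_frame(n,t)][:5])
        except Exception as e: print(t,e)
    if n!="wrist": print(bot.calibration(n))
print(bot.read_clock(), bot.read_tool_rot())
E
```

```text
pics
scene marker_a [([231.7, 173.9, 48.8, 27.5], 0.91), ([213.2, 167.5, 52.1, 18.1], 0.68), ([320.3, 215.0, 51.6, 8.9], 0.68), ([159.2, 145.9, 28.5, 33.6], 0.57)]
scene rack [([162.1, 143.4, 129.1, 134.4], 0.87)]
scene holder [([173.4, 195.6, 48.4, 63.8], 0.71), ([161.5, 142.6, 129.4, 131.7], 0.45)]
scene wing_rule [([216.4, 144.4, 45.8, 30.3], 0.9)]
scene grip_post [([170.2, 197.4, 50.5, 58.2], 0.91)]
scene tall_tin [([264.6, 211.6, 35.5, 68.6], 0.57), ([213.2, 146.3, 47.0, 30.2], 0.36)]
scene jar [([214.1, 116.3, 32.5, 39.2], 0.97), ([162.7, 142.3, 124.9, 133.5], 0.31)]
scene pliers [([278.4, 165.9, 28.2, 46.5], 0.7)]
{'mtx': array([[398.69698845,   0.        , 256.26775856],
       [  0.        , 398.69698845, 193.31345089],
       [  0.        ,   0.        ,   1.        ]]), 'extrinsics': array([[-0.76177644,  0.64779367, -0.00774694,  0.40991631],
       [ 0.53135167,  0.61791535, -0.57952224, -0.1906774 ],
       [-0.37062389, -0.44558274, -0.8149196 ,  1.22523775],
       [ 0.        ,  0.        ,  0.        ,  1.        ]])}
top marker_a [([371.9, 139.3, 27.6, 49.3], 0.88)
[... 320 characters left out ...]
p jar [([333.6, 211.6, 45.4, 34.6], 0.8)]
top pliers [([234.7, 239.2, 58.8, 44.0], 0.72)]
{'mtx': array([[411.48102889,   0.        , 262.44978482],
       [  0.        , 411.48102889, 192.92295939],
       [  0.        ,   0.        ,   1.        ]]), 'extrinsics': array([[-0.00990191, -0.9996404 ,  0.02492035, -0.03296217],
       [-0.99765913,  0.00818981, -0.06789098,  0.50917759],
       [ 0.06766247, -0.02553426, -0.99738147,  0.94676578],
       [ 0.        ,  0.        ,  0.        ,  1.        ]])}
wrist marker_a []
wrist rack []
wrist holder []
wrist wing_rule []
wrist grip_post []
wrist tall_tin []
wrist jar []
wrist pliers []
1.35 [ 0.57324526 -0.57321204  0.41402899 -0.41400221]
```

```bash
python3 - <<'E'
import cv2
a=cv2.imread("pics/top0.png");b=cv2.imread("pics/scene0.png")
cv2.imwrite("pics/topz.png",cv2.resize(a[70:295,150:425],None,fx=2.6,fy=2.6,interpolation=cv2.INTER_CUBIC))
cv2.imwrite("pics/scenez.png",cv2.resize(b[100:290,140:390],None,fx=3,fy=3,interpolation=cv2.INTER_CUBIC))
E
```

```text
(no output)
```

View pics/topz.png

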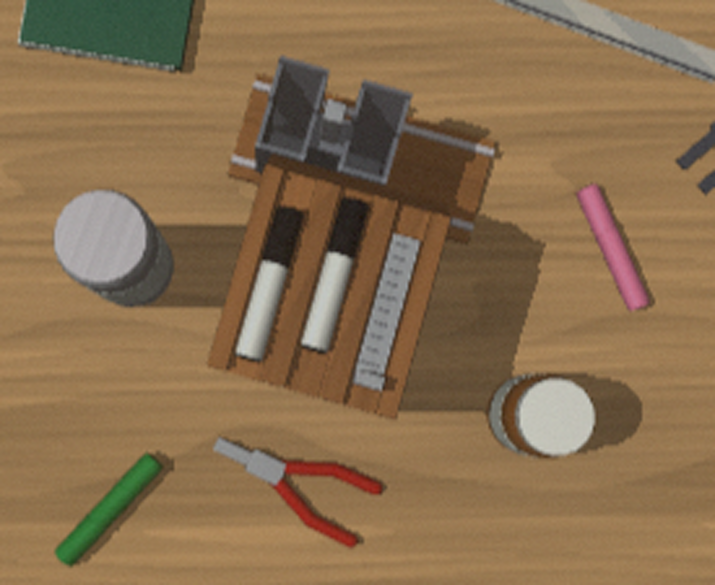

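View pics/scenez.png

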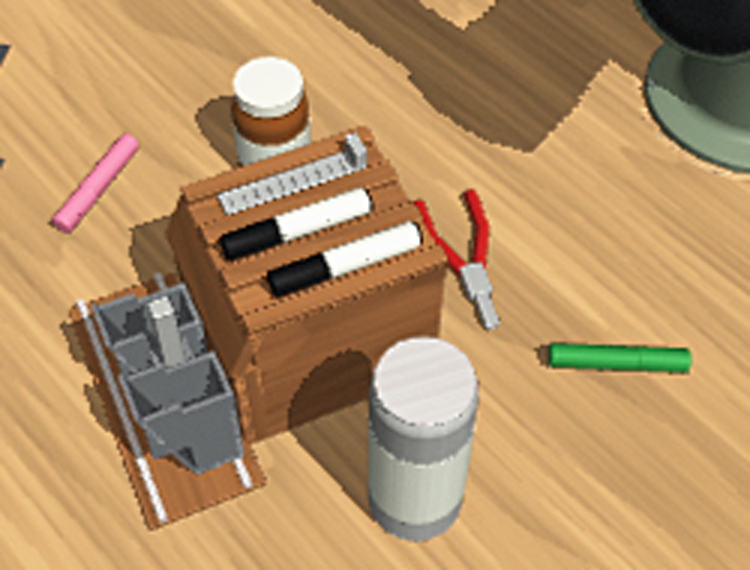

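The top view shows markers in the left channel (cap at about zoomed 285,230) and the middle channel (cap at about 348,225). The wing rule is in the right channel, and the holder is near its left stop. I'll fit the rack pose next.

```bash
cat > h.py <<'E'
import numpy as np
from scipy.optimize import least_squares
from scipy.spatial.transform import Rotation as R
def proj(c,P):
    P=np.atleast_2d(P);q=P@c["extrinsics"][:3,:3].T+c["extrinsics"][:3,3]
    q=q@c["mtx"].T
    return q[:,:2]/q[:,2:]
E
python3 - <<'E'
from h import *
from cell import bot
ct,cs=bot.calibration("top"),bot.calibration("scene")
top=[((-90,75,166),(208,366)),((-90,-75,166),(396,417)),((72,-75,166),(447,215)),((72,75,166),(270,168))]
sc=[((-90,75,166),(445,258)),((-90,-75,166),(370,128)),((72,-75,166),(183,190)),((72,75,166),(250,330))]
def W(p,P):
    c,s=np.cos(p[2]),np.sin(p[2]);P=np.atleast_2d(P)
    return np.c_[p[0]+c*P[:,0]-s*P[:,1],p[1]+s*P[:,0]+c*P[:,1],P[:,2]]
ut=np.array([b for a,b in top]+[(336,108)])/2.6+[150,70]-.3
us=np.array([b for a,b in sc]+[(160,307)])/3+[140,100]-.33
A=np.array([a for a,b in top])/1e3;B=np.array([a for a,b in sc])/1e3
def f(p):
    post=[[.124,p[3],.175]]
    return np.r_[(proj(ct,W(p,np.r_[A,post]))-ut).ravel(),(proj(cs,W(p,np.r_[B,post]))-us).ravel()]
r=least_squares(f,[.55,0,-.2,.03],loss="soft_l1");print(r.x,f(r.x).round(1).reshape(-1,2).tolist())
def back(c,u,z):
    u=np.asarray(u,float)
    d=np.linalg.inv(c["mtx"])@[u[0],u[1],1];E=c["extrinsics"];C=-E[:3,:3].T@E[:3,3];d=E[:3,:3].T@d
    return C+d*(z-C[2])/d[2]
def rack(w): 
    p=r.x;c,s=np.cos(p[2]),np.sin(p[2]);d=w-[p[0],p[1],0];return (c*d[0]+s*d[1],-s*d[0]+c*d[1])
for n,u in dict(Lcap=(289,208),Lrear=(250,360),Mcap=(354,200),Mrear=(317,350)).items():
    print(n,np.round(rack(back(ct,np.array(u)/2.6+[150,70]-.3,.169)),4))
# overlay
import cv2
for n,c in(("top",ct),("scene",cs)):
    im=cv2.imread(f"pics/{n}0.png");im=cv2.resize(im,None,fx=3,fy=3)
    L=[[(-90,y,z),(72,y,z)] for y,z in((75,166),(-75,166),(46,158),(0,158),(-46,158))]+[[(x,75,166),(x,-75,166)] for x in(-90,72)]
    j=r.x[3]*1e3
    for o in(35,-35):
        q=[(98,j+o-17,115),(98,j+o+17,115),(168,j+o+17,130),(168,j+o-17,130)]
        L+=[[q[i],q[(i+1)%4]] for i in range(4)]
    L+=[[(116,j,175),(132,j,175)],[(124,j-8,175),(124,j+8,175)]]
    for l in L:
        a,b=(proj(c,W(r.x,np.array(l)/1e3))*3+1).astype(int);cv2.line(im,a.tolist(),b.tolist(),(0,255,0),1)
    im=im[210:810,450:1250] if n=="top" else im[300:870,400:1180]
    cv2.imwrite(f"pics/ov_{n}.png",im)
E
```

```text
[ 0.5313387  -0.06396289 -0.28433061  0.03333025] [[-1.1, -0.7], [-0.2, 0.3], [1.5, -0.1], [-2.5, -2.5], [-0.6, 0.5], [1.5, -0.6], [-1.1, -1.8], [-0.9, -1.5], [-0.2, 0.2], [0.2, -0.8]]
Lcap [0.0422 0.0463]
Lrear [-0.0778  0.0432]
Mcap [0.0619 0.    ]
Mrear [-0.0567 -0.0037]
```

View pics/ov_top.png

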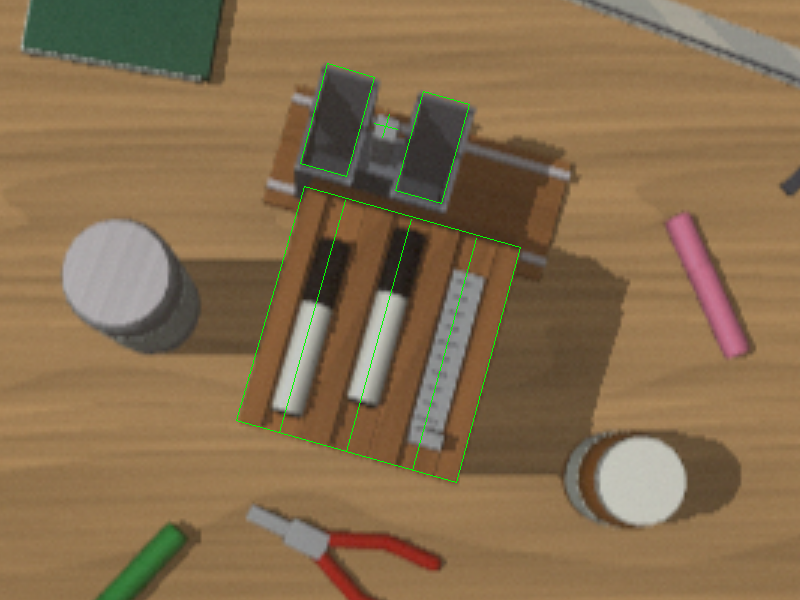

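View pics/ov_scene.png

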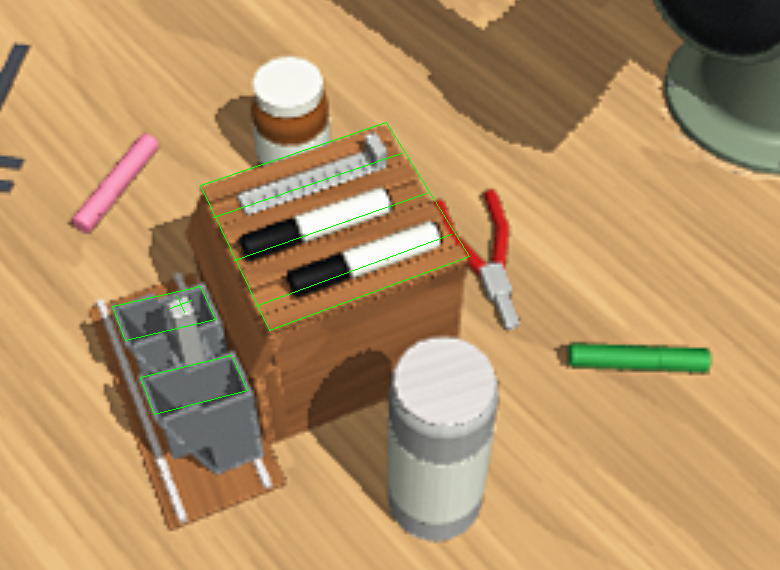

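```bash
cat >> h.py <<'E'
def quat(yaw,sg=1):
    c,s=np.cos(yaw),np.sin(yaw)
    x=sg*np.array([-s,c,0]);y=np.array([0,0,-1.]);z=np.cross(x,y)
    q=R.from_matrix(np.c_[x,y,z]).as_quat();return [q[3],q[0],q[1],q[2]]
def W1(p,x,y,z):
    c,s=np.cos(p[2]),np.sin(p[2]);return np.array([p[0]+c*x-s*y,p[1]+s*x+c*y,z])
E
python3 - <<'E'
from h import *
from cell import bot
p=[.5313,-.064,-.265]
print(bot.calibration("wrist"))
print(R.from_quat(np.roll(bot.read_tool_rot(),-1)).as_matrix().round(2))
for sg in(1,-1):
    for P in((-.11,.046,.17),(-.04,0,.34),(.124,.03,.15),(.124,.0,.25),(0,.0,.40),(.04,.046,.17)):
        print(sg,P,bot.solve_ik(W1(p,*P),quat(p[2],sg)))
E
```

```text
{'mtx': array([[335.07061608,   0.        , 254.26413659],
       [  0.        , 335.07061608, 191.49136176],
       [  0.        ,   0.        ,   1.        ]]), 'hand_eye': array([[ 9.99999324e-01, -5.49084219e-04,  1.02497265e-03,
         4.17934511e-04],
       [-1.14858822e-03, -3.29141257e-01,  9.44279997e-01,
        -1.42810665e-01],
       [-1.81128457e-04, -9.44280536e-01, -3.29141665e-01,
         8.49047003e-02],
       [ 0.00000000e+00,  0.00000000e+00,  0.00000000e+00,
         1.00000000e+00]])}
[[ 0.31 -0.    0.95]
 [-0.95  0.    0.31]
 [-0.   -1.    0.  ]]
1 (-0.11, 0.046, 0.17) [-0.14806618  0.17635909 -0.56451244  0.82992479  0.          0.11693382]
1 (-0.04, 0, 0.34) [-0.25726951  0.17335162 -0.11794284  1.27950187  0.          0.00773049]
1 (0.124, 0.03, 0.15) [-0.21349558  0.5905123   0.0149918   0.99527583  0.          0.05150442]
1 (0.124, 0.0, 0.25) [-0.25920795  0.5235811   0.1600605   1.20727573  0.          0.00579205]
1 (0, 0.0, 0.4) [-0.25785285  0.24830166  0.12566213  1.4481568   0.          0.00714715]
1 (0.04, 0.046, 0.17) [-0.17828644  0.43189282 -0.1976223   0.9412812   0.          0.08671356]
-1 (-0.11, 0.046, 0.17) [-0.14806618  0.17635909 -0.56451244  0.82992479  0.         -3.02465884]
-1 (-0.04, 0, 0.34) [-0.25726951  0.17335162 -0.11794284  1.27950187  0.         -3.13386216]
-1 (0.124, 0.03, 0.15) [-0.21349558  0.5905123   0.0149918   0.99527583  0.         -3.09008824]
-1 (0.124, 0.0, 0.25) [-0.25920795  0.5235811   0.1600605   1.20727573  0.         -3.1358006 ]
-1 (0, 0.0, 0.4) [-0.25785285  0.24830166  0.12566213  1.4481568   0.         -3.1344455 ]
-1 (0.04, 0.046, 0.17) [-0.17828644  0.43189282 -0.1976223   0.9412812   0.         -3.0548791 ]
```

```bash
python3 - <<'E'
from h import *
from cell import bot
import cv2,json
p=[.5313,-.064,-.265]
bot.move_pose(W1(p,0,.0,.42),quat(p[2]))
pos,rot=bot.read_position(),bot.read_tool_rot()
im=bot.camera("wrist");cv2.imwrite("pics/w1.png",im[:,:,::-1])
cv2.imwrite("pics/w1z.png",cv2.resize(im[:,:,::-1],None,fx=1.5625,fy=1.5625,interpolation=cv2.INTER_CUBIC))
json.dump([list(pos),list(rot)],open("w1.json","w"));print(pos,rot,bot.read_clock())
E
```

```text
[ 0.5311542  -0.06471392  0.41962243] [ 0.56209718 -0.56185182 -0.42896753  0.42936714] 3.5917
```

View pics/w1z.png

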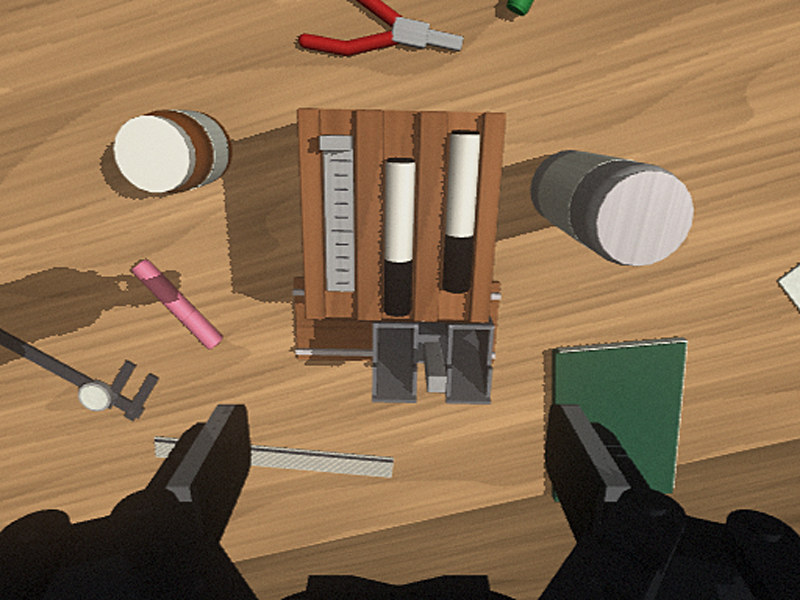

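The wrist view shows the rack top corners clearly at (300,109), (505,113), (303,319) and (498,323). The post top is at about (437,384). I'll refine the fit with these.

```bash
cat >> h.py <<'E'
def wristcal(bot,pos,rot):
    c=bot.calibration("wrist");T=np.eye(4);T[:3,:3]=R.from_quat(np.roll(rot,-1)).as_matrix();T[:3,3]=pos
    return {"mtx":c["mtx"],"extrinsics":np.linalg.inv(T@c["hand_eye"])}
def back(c,u,z):
    d=np.linalg.inv(c["mtx"])@[u[0],u[1],1];E=c["extrinsics"];C=-E[:3,:3].T@E[:3,3];d=E[:3,:3].T@d
    return C+d*(z-C[2])/d[2]
def rack(p,w):
    c,s=np.cos(p[2]),np.sin(p[2]);d=np.asarray(w)-[p[0],p[1],0];return np.array([c*d[0]+s*d[1],-s*d[0]+c*d[1]])
def overlay(im,c,p,j,fn,k=1.5625,crop=None):
    import cv2
    im=cv2.resize(im,None,fx=k,fy=k,interpolation=cv2.INTER_CUBIC);j=j*1e3
    L=[[(-90,y,z),(72,y,z)] for y,z in((75,166),(-75,166),(46,158),(0,158),(-46,158))]+[[(x,75,166),(x,-75,166)] for x in(-90,72)]
    for o in(35,-35):
        q=[(98,j+o-17,115),(98,j+o+17,115),(168,j+o+17,130),(168,j+o-17,130)]
        L+=[[q[i],q[(i+1)%4]] for i in range(4)]
    L+=[[(116,j,175),(132,j,175)],[(124,j-8,175),(124,j+8,175)]]
    for l in L:
        a,b=(proj(c,np.array([W1(p,*(np.array(v)/1e3)) for v in l]))*k).astype(int);cv2.line(im,a.tolist(),b.tolist(),(0,255,0),1)
    cv2.imwrite(fn,im)
E
python3 - <<'E'
from h import *
from cell import bot
import cv2,json
pos,rot=json.load(open("w1.json"));c=wristcal(bot,pos,rot)
A=np.array([(-90,-75,166),(-90,75,166),(72,-75,166),(72,75,166)])/1e3
u=(np.array([(300,109),(505,113),(304,319),(498,323),(437,384)])+.5)/1.5625-.5
def f(p):
    return (proj(c,np.array([W1(p,*a) for a in A]+[W1(p,.124,p[3],.175)]))-u).ravel()
r=least_squares(f,[.53,-.064,-.265,.033],loss="soft_l1");p=r.x;print(p,f(p).round(1).reshape(-1,2).tolist())
json.dump(p.tolist(),open("p.json","w"))
for n,v in dict(Lcap=(455,292),Lrear=(465,132),Mcap=(396,315),Mrear=(400,160)).items():
    print(n,rack(p,back(c,(np.array(v)+.5)/1.5625-.5,.174)).round(4))
overlay(cv2.imread("pics/w1.png"),c,p,p[3],"pics/w1o.png")
E
```

```text
[ 0.53216632 -0.0633942  -0.28459894  0.03259216] [[-1.4, -0.5], [2.2, -0.5], [1.8, 0.8], [-4.5, 0.2], [-0.0, 0.4]]
Lcap [0.043  0.0433]
Lrear [-0.0762  0.0439]
Mcap [ 0.0631 -0.0025]
Mrear [-0.0562 -0.0017]
```

View pics/w1o.png

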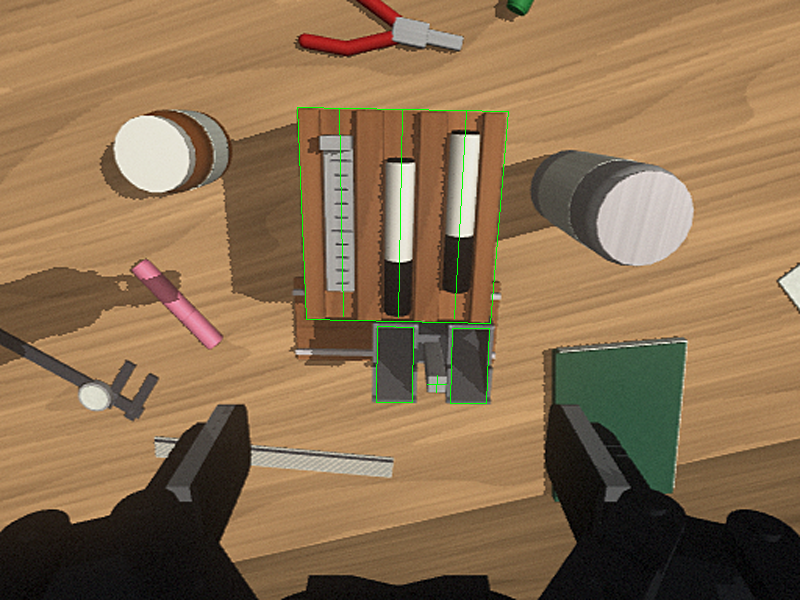

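```bash
python3 - <<'E'
import cv2
a=cv2.imread("pics/w1.png")
cv2.imwrite("pics/w1zz.png",cv2.resize(a[62:212,180:335],None,fx=4,fy=4,interpolation=cv2.INTER_CUBIC))
E
```

```text
(no output)
```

View pics/w1zz.png

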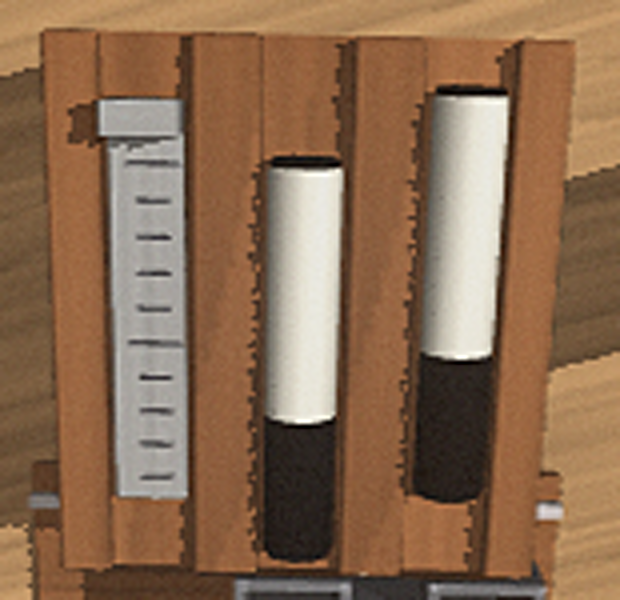

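```bash
python3 - <<'E'
from h import *
from cell import bot
import cv2,json
pos,rot=json.load(open("w1.json"));c=wristcal(bot,pos,rot)
A=np.array([(-90,-75,166),(-90,75,166),(72,-75,166),(72,75,166)])/1e3
u=np.array([(190.5,69.5),(324.25,72),(196.25,204.5),(315,205.),(437.5/1.5625-.5,384/1.5625-.5)])-.4
def f(p):
    return (proj(c,np.array([W1(p,*a) for a in A]+[W1(p,.124,p[3],.175)]))-u).ravel()
r=least_squares(f,[.53,-.064,-.265,.033]);p=r.x;print(p,f(p).round(1).reshape(-1,2).tolist())
json.dump(p.tolist(),open("p.json","w"))
for n,v in dict(Lcap=(455,292),Lrear=(465,132),Mcap=(396,315),Mrear=(400,160)).items():
    print(n,rack(p,back(c,(np.array(v)+.5)/1.5625-.5,.174)).round(4))
E
```

```text
[ 0.53129272 -0.06352956 -0.27814957  0.03160822] [[-0.5, -0.4], [0.6, -1.2], [0.3, 0.4], [-0.4, 1.2], [-0.0, 0.5]]
Lcap [0.0441 0.0434]
Lrear [-0.0751  0.0448]
Mcap [ 0.0639 -0.0025]
Mrear [-0.0554 -0.0009]
```

```bash
python3 - <<'E'
from h import *
from cell import bot
import json
p=json.load(open("p.json"));q=quat(p[2]);j=p[3]
bot.set_gripper(.6,20)
bot.move_pose(W1(p,.124,j,.21),q)
bot.move_linear(W1(p,.124,j,.148),speed=.12,until_force=8)
bot.set_gripper(0,20)
print(bot.read_gripper_width(),bot.read_ft_force(),rack(p,bot.read_position()))
bot.move_linear(W1(p,.124,.034,.148),speed=.03)
print(rack(p,bot.read_position()),bot.read_ft_force())
bot.set_gripper(.5)
bot.move_linear(W1(p,.124,.034,.22),speed=.2)
bot.set_gripper(0)
bot.move_pose(W1(p,-.03,.0,.35),q)
pos,rot=bot.read_position(),bot.read_tool_rot()
im=bot.camera("wrist")[:,:,::-1]
import cv2;cv2.imwrite("pics/w2.png",im)
overlay(im.copy(),wristcal(bot,pos,rot),p,.034,"pics/w2o.png");print(bot.read_clock())
E
```

```text
0.18262483341423646 [-1.04488526  0.73056237  5.20467886] [0.1246344  0.03177205]
[0.12468781 0.03379993] [-0.96630622 -0.849981    5.8567342 ]
8.5583
```

View pics/w2o.png

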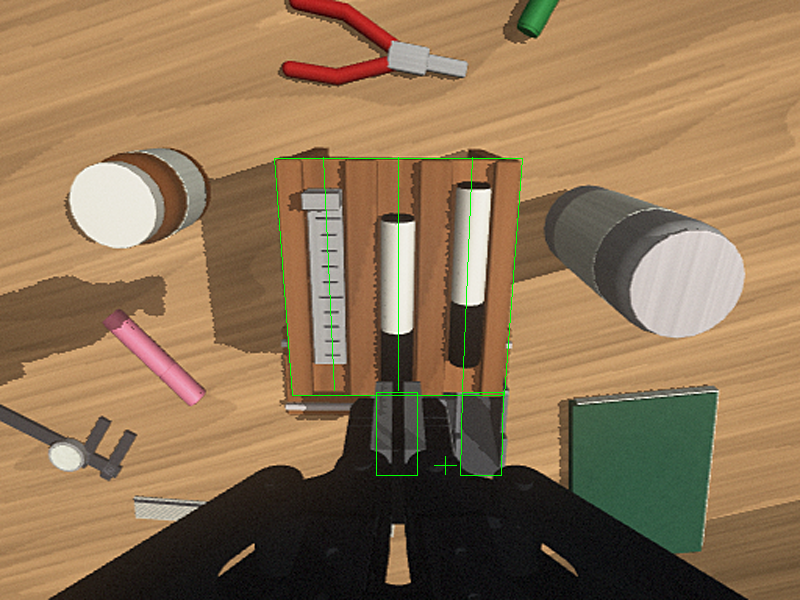

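```bash
python3 - <<'E'
from h import *
from cell import bot
import json,cv2
p=json.load(open("p.json"));q=quat(p[2]);y=-.0012
bot.move_pose(W1(p,-.083,y,.20),q)
print(bot.move_linear(W1(p,-.083,y,.169),speed=.1,until_force=6))
f0=bot.read_ft_force()
for x in(-.03,-.01,.005,.02,.035):
    h=bot.move_linear(W1(p,x,y,.169),speed=.06,until_force=12)
    print(x,h,rack(p,bot.read_position()).round(4),(np.array(bot.read_ft_force())-f0).round(2))
    if h: break
im=bot.camera("scene")[:,:,::-1];cv2.imwrite("pics/s3.png",cv2.resize(im[100:290,140:390],None,fx=3,fy=3))
print(bot.read_clock())
E
```

```text
False
-0.03 False [-0.0304 -0.0012] [0.05 0.9  0.79]
-0.01 False [-0.0098 -0.0012] [ 0.31 -0.36  0.43]
0.005 False [ 0.0054 -0.0012] [ 0.71  0.1  -0.29]
0.02 False [ 0.0203 -0.0012] [-0.21 -0.24 -0.26]
0.035 False [ 0.0353 -0.0012] [-0.04  1.01 -0.52]
12.4667
```

View pics/s3.png

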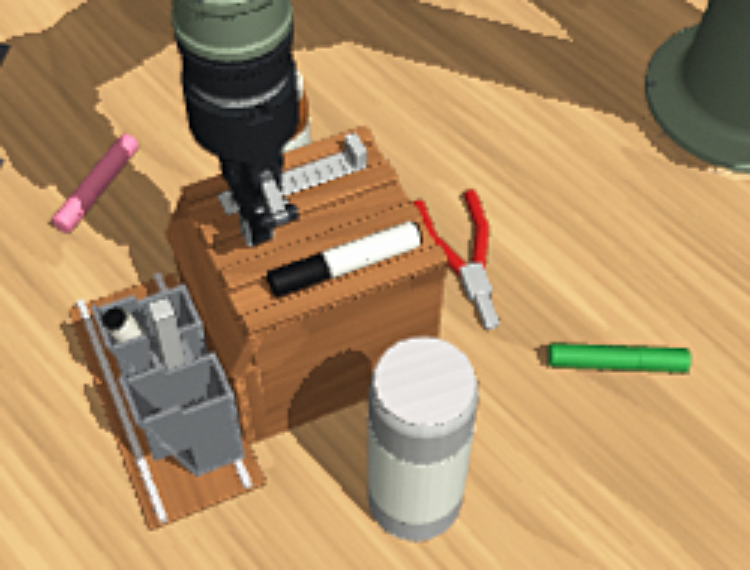

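The middle marker is in the right pocket. In the scene zoom its end shows at (118,318). Next I'll slide the holder so the left pocket lines up with the left channel.

```bash
python3 - <<'E'
from h import *
from cell import bot
import json,cv2
p=json.load(open("p.json"));q=quat(p[2]);j=.0338
bot.move_linear(W1(p,.035,-.0012,.235),speed=.2)
bot.set_gripper(.38,20)
bot.move_pose(W1(p,.1245,j,.22),q)
print(bot.move_linear(W1(p,.1245,j,.150),speed=.1,until_force=8))
bot.set_gripper(0,20)
print(bot.read_gripper_width(),rack(p,bot.read_position()))
bot.move_linear(W1(p,.1245,.0105,.150),speed=.03,until_force=15)
print(bot.read_gripper_width(),rack(p,bot.read_position()))
bot.set_gripper(.35)
bot.move_linear(W1(p,.1245,.0105,.235),speed=.15)
bot.set_gripper(0)
bot.move_pose(W1(p,-.115,.045,.235),q)
for n in("scene","top"):
    im=bot.camera(n)[:,:,::-1];im=im[100:290,140:390] if n=="scene" else im[70:270,150:400]
    cv2.imwrite(f"pics/{n}4.png",cv2.resize(im,None,fx=3,fy=3))
print(bot.read_clock())
E
```

```text
False
0.1840552223758517 [0.12515644 0.03381991]
0.1823626679806466 [0.12497714 0.01082132]
18.3417
```

View pics/scene4.png

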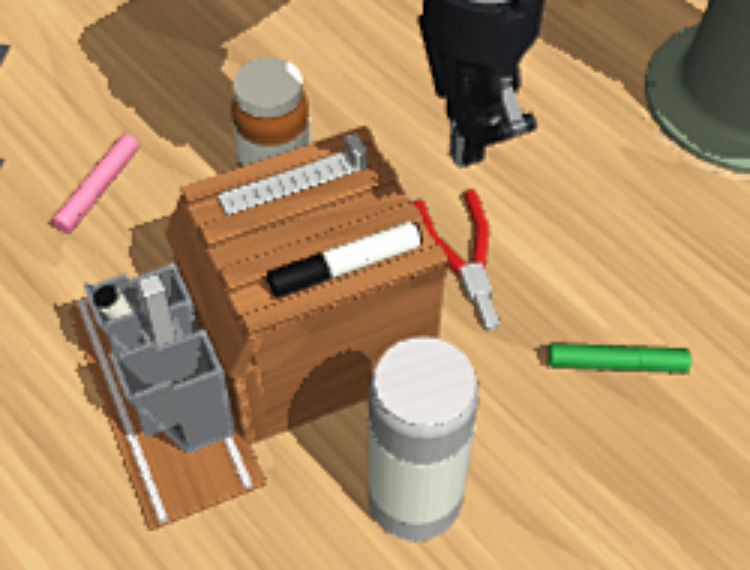

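View pics/top4.png

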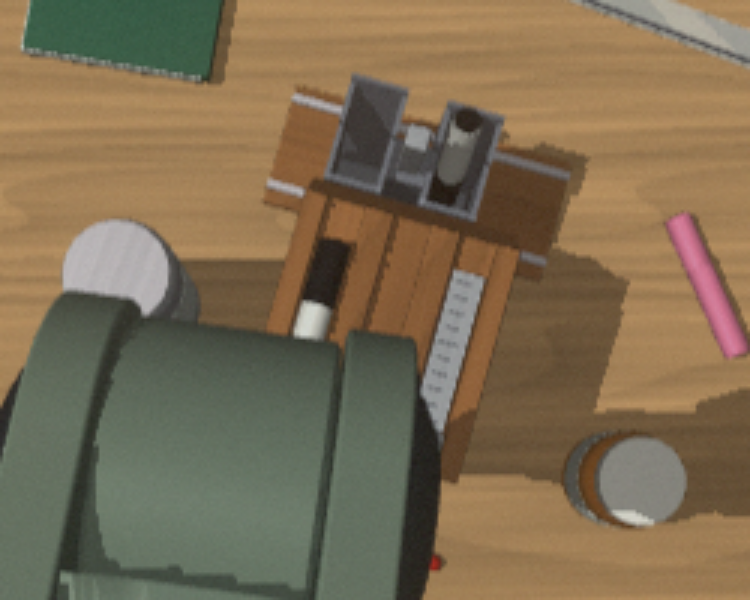

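```bash
python3 - <<'E'
from h import *
from cell import bot
import json,cv2
p=json.load(open("p.json"));q=quat(p[2]);y=.0445
bot.move_linear(W1(p,-.105,y,.20),speed=.15)
print(bot.move_linear(W1(p,-.105,y,.169),speed=.1,until_force=6))
f0=bot.read_ft_force()
for x in(-.03,-.01,.005,.02,.035):
    h=bot.move_linear(W1(p,x,y,.169),speed=.06,until_force=12)
    print(x,h,rack(p,bot.read_position()).round(4),(np.array(bot.read_ft_force())-f0).round(2))
    if h: break
bot.move_linear(W1(p,.03,y,.26),speed=.2)
bot.move_pose(W1(p,-.10,0,.40),q)
pos,rot=bot.read_position(),bot.read_tool_rot()
for n in("scene","top","wrist"):
    im=bot.camera(n)[:,:,::-1]
    if n!="wrist": im=im[100:290,140:390] if n=="scene" else im[70:270,150:400]
    cv2.imwrite(f"pics/{n}5.png",cv2.resize(im,None,fx=3 if n!="wrist" else 1.5,fy=3 if n!="wrist" else 1.5))
print(bot.read_clock())
E
```

```text
False
-0.03 False [-0.0304  0.0445] [-0.11  0.37 -1.08]
-0.01 False [-0.0098  0.0444] [-0.75  0.43 -0.06]
0.005 False [0.0053 0.0445] [-0.63  0.56 -1.06]
0.02 False [0.0203 0.0445] [-0.69 -0.16 -0.58]
0.035 False [0.0353 0.0445] [-1.21  1.82 -0.2 ]
23.8333
```

View pics/scene5.png

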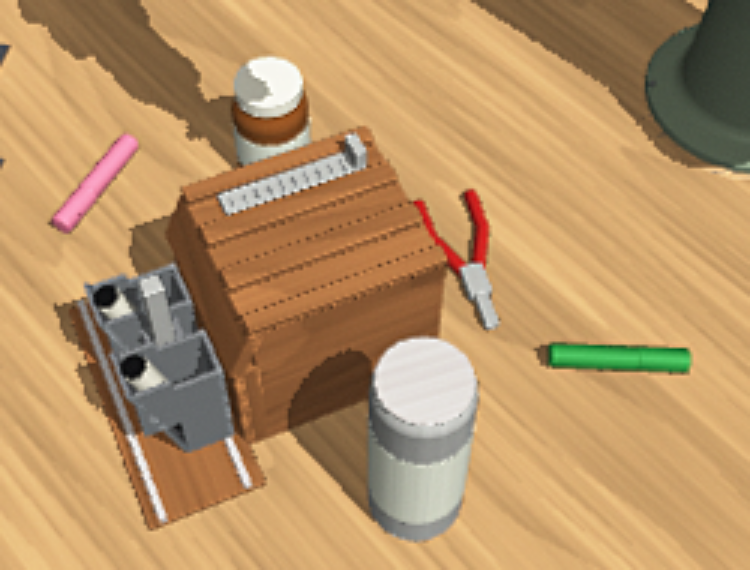

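View pics/top5.png

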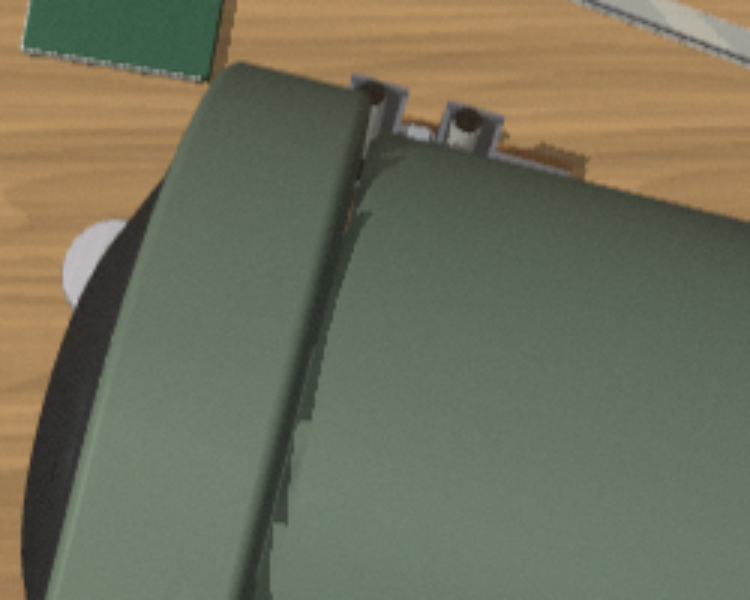

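Both markers are standing in their pockets; in the scene zoom their ends show at (105,298) and (137,368). The rule, tin, jar and pliers look unmoved, and the arm is clear. I'm handing the job in.

```bash
python3 - <<'E'
from cell import bot
print(bot.read_ft_force(),bot.read_clock()); bot.close_job()
E
```

```text
[ 0.40202062  0.03620763 -1.27162229] 23.8333
the job is handed in; nothing more can be done
```

Both markers are now standing end-down in the holder, one in each pocket, and I handed the job in at 23.8 s of the allowed 61 s.

- **What I did:** I moved the holder to about +0.034 m and pushed the middle marker off into the right pocket. I then slid the holder to about +0.011 m and pushed the left marker into the left pocket.
- **Last checks:** The final scene picture shows one marker in each pocket, each leaning against the sloped far wall. The rule is still in its channel, the tin, jar and pliers look unmoved, and the arm is clear of everything.
- **What was less certain:** The arm hid most of the rack in the final top picture, so that view only confirmed the two marker ends. I judged the bystanders by eye and did not measure them. The camera fits of the rack disagreed by about 1–2 mm and about 0.01 rad, which was within the clearance of the pockets. No check failed.

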